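# Cap a laser-cut box and clamp it with the ratchet clamp

### The arm

A 6-joint arm with a two-finger parallel gripper is mounted at the origin on the work surface. World frame = base frame: x ahead of the robot, y to its left, z up, the work surface at z = 0. Lengths are in m, angles in rad, forces in N, time in s.
With the tool pointing down it reaches from about 0.25 to 0.775 m from the base axis. Payload 4 kg.
Tool frame: the origin (TCP) lies at the centre of the arm's flange, where the gripper is bolted on; the fingertips stand 199 mm ahead of it and the grasp point (between the pads) lies 180 mm ahead of it (robot.tcp_to_tips is the distance from the TCP to the fingertips, in m); z points along the fingers, y is the line along which they close (so a half turn about z gives the same grasp; the last joint's range is limited). The gripper opens to 94 mm and grips with 3 to 60 N. Pads are 16 mm wide; open, the fingers measure 119 mm over their backs; the gripper's body (75 mm by 177 mm) begins 78 mm behind the grasp point.
Start: joints at [-1.233, 0.087, 1.371, -0, 1.684, -0.103], TCP at [0.235, -0.497, 0.405] pointing down, gripper open.
Joint ranges: [-3.1, 3.1], [-0.76, 2.03], [0.27, 2.55], [-1.08, 4.22], [0.17, 2.65], [-2.57, 2.57]. Speed limits (rad/s): [2.79, 2.79, 3.14, 3.14, 3.14, 3.14].

### API

Orientations are given as [roll, pitch, yaw] about the fixed x, y, z axes, in that order (R = Rz(yaw) Ry(pitch) Rx(roll)).
In Python, from bench import telemetry, snapshot, ticket, robot gives the robot as it stands.
- The arm moves only by the tool apply_moves, never from a script. Its argument "moves" is a list that holds one entry, the list of rows, each a list of 5 numbers: the shift along the tool's x, y, z in units of 50 mm (1.0 is 50 mm), then the turn about the tool's z in units of 10 degrees (1.0 is 10 degrees), then the closure, from 0 (fully open) to 1 (shut). A call has 1 to 10 rows; each row is the pose to reach, as a shift and turn from the pose commanded when the call began, along the tool's axes at that moment; what a row does not reach only later rows make up. A row lasts 1/8 s, in which the tool goes at most 62.5 mm and 10.7 degrees, less where a joint would pass 70% of its speed; a pose out of reach is approached as far as the arm can. A call with a gripper value outside its range is refused whole. The fingers move at their own pace and stop on an object; the grip force is fixed at half the most. Time passes only in rows, so rows that repeat a pose let the fingers close. It gives the time, the measured TCP pose, the force, the opening and the grip force at its end, in the units of the state.
- telemetry.get_obs(): the state, without advancing time (a new reading comes with each control period).
- snapshot(name): name is "side" or "top" or "wrist"; returns a dict with "image" (420x560x3 uint8, red, green, blue), "fovy" (degrees; the focal length in pixels is half the picture's height over the tangent of half this angle, whatever the lens; pixels are square), "cx", "cy" (the principal point, pixels), "R" (3x3) and "t" (3): a world point X has camera coordinates R X + t. Camera axes: x right, y down, z forward; pixel columns grow to the right and rows downward; lengths in m; the calibration is good to about 2 mm. The wrist camera is an equidistant fisheye: a pixel r from the principal point sees the ray r / f radians off the axis. A picture is of the moment at which its call begins. There is no depth.
- ticket.close_job(): hands the job in; it is judged then, once.
The state is a dict: "time": time; "joint_positions": joint angles; "qvel": joint speeds; "joint_torque": joint torques, N m; "tool_pos": TCP position; "ee_rot": TCP orientation; "wrist_force": force on the tool from outside, world axes, zero at the start; "wrist_torque": the same for the moment, N m; "width": finger opening in m; "finger_force": force on a finger pad.
Only numpy, scipy, OpenCV 4.12 (cv2) and the standard library are available. Lean on these libraries where they do the work, as an engineer would, in place of code of your own. Each camera call takes 0.05 s, during which the arm holds its last target. There are 200 camera calls.

### The job

Set the loose MDF lid onto the open laser-cut box standing in the ratchet clamp, so that it is seated flat and square on the rim, and let go of it. Then pump the black trigger - squeeze it fully towards the orange handle and let it spring back, again and again, without pushing the jaw itself - until the box is pressed against the fixed orange block and the green sprung pad has been pushed in about half of its 16 mm travel, never nearly all of it. Do not let go of the trigger after the squeeze that does it: finish while holding it squeezed; leave the other things on the bench alone.

Things in the scene. Friction and masses are not known exactly. Their poses are not given: they have to be found in the camera images.
- lid_knob (a point): Centre of the square dark-wood knob (22 x 22 mm, 26 mm tall) on the loose lid; x and y along the lid's sides, z up. Lid: square MDF plate 76 x 76 x 5 mm with dark burnt edge fingers, 60 g. The plate's top face lies 13 mm below this point, its underside 18 mm below; under it is a round plug, 58 mm across and 7 mm deep with a chamfered foot, on which the lid lies on the bench (so this point is then 25 mm above the bench). Any of the four quarter turns fits the box.
- box_center (a point): Centre (half-way up) of the loose open-topped MDF box, 76 x 76 mm outside, 60 mm tall, walls 5 mm (mouth 66 x 66 mm), about 100 g; x and y along its sides, z up. It stands on the clamp's plywood board (12 mm thick), a few mm short of the fixed block. Its rim is 30 mm above this point; with the lid seated the knob's centre is 48 mm above this point.
- trigger_face (a point): Middle of the outer face of the black trigger paddle (30 mm wide, 50 mm tall, 8 mm thick, upright; top about 125 mm above the bench). This point is 100 mm above the bench and on the side away from the orange handle; the paddle is hinged 88 mm below it. Squeezed horizontally towards the handle it moves about 16 mm to its stop; a full squeeze takes at most about 15 N here, and a spring brings it back.
- trigger (a joint): Trigger angle in rad: 0 let out, 0.18 squeezed to its stop. Each full squeeze advances the jaw one 5 mm tooth (the first one may give 3 to 8 mm); while the trigger springs back the jaw stays where it is.
- handle_face (a point): Middle of the outer face of the fixed orange handle (30 mm wide, 14 mm thick, top 125 mm above the bench), 100 mm above the bench, on the side away from the trigger and towards the box. The outer faces of trigger and handle are 54 mm apart with the trigger let out, 38 mm apart with it squeezed to its stop. Below 76 mm height there is the black housing and the bar; the space beside both outer faces is free above it.
- jaw_head (a point): Top middle of the orange head of the moving jaw (50 mm wide, 12 mm thick, 66 mm high above the bench) on the toothed steel bar; y along the advance. The green pad (8 mm thick, 50 mm wide, up to 62 mm high) stands in front of it on two pins, 16 mm away when free.
- jaw (a joint): Advance of the bar and jaw towards the box in m, 0 to 0.060; it is stiff and stays where it is.
- pad (a joint): How far the green sprung pad is pushed in towards the orange jaw head, in m: 0 free (16 mm gap between pad and head), 0.016 bottomed out; 0.7 N per mm. While it merely slides the box along it is pushed in less than 4 mm.
- block_face (a point): Centre of the face of the fixed orange block (60 mm wide, 50 mm tall) at the end of the clamp, against which the box is pressed, 37 mm above the bench; y points from the jaw to the block. With the box home, its centre is 38 mm from this face.
- clamp: The whole clamp, on a plywood board 90 x 420 x 12 mm screwed to the bench; its origin is on the bench under the board; y is the direction in which the jaw advances (from handle to box to fixed block). Handle, box and block lie along this line; parts are at y = -172 mm (trigger), -118 mm (handle), 112 mm (block face).
- glue: Bystander: white glue bottle, 52 mm across, 135 mm tall, standing.
- driver: Bystander: orange-handled screwdriver, 190 mm long, lying.
- tape: Bystander: roll of paper tape, 84 mm across, 25 mm tall.
- offcut: Bystander: MDF strip 120 x 50 x 6 mm.
- copper_board: Bystander: copper-clad board 70 x 60 x 5 mm.
- rivet_pot: Bystander: closed blue plastic pot, 60 mm across, 50 mm tall.
Things that resemble listed ones, but are neither listed nor needed, are in the scene too. What is shaped like the part that bears lid_knob but pink or turquoise is not meant. Leave any yellow look-alike of the part that bears box_center alone.

How it is judged:
On the way:
1. the lid is seated flat and square on the box and let go, before the pad presses the box (z of lid_knob in the frame of box_center between 0.0455 and 0.0498 m and horizontal distance between lid_knob and box_center below 0.0075 m and angle between lid_knob's own z axis and vertical below 0.06 rad and (angle between the x axis of lid_knob and the x axis of box_center, either way round below 0.15 rad or angle between the x axis of lid_knob and the y axis of box_center, either way round below 0.15 rad) and contact force between the fingers and lid below 0.2 N and value of joint pad below 0.0025 m), for 0.3 s.
At the end, for the whole second after the job is handed in: Trigger held squeezed by the fingers (over 0.13 rad, over 1 N); box against the fixed block (within 3 mm) and pressed over 1.5 N by the pad, pad pushed in 4 to 12 mm; lid untouched, seated on the rim (height 2 mm, centre 7.5 mm, level 0.06 rad, square 0.15 rad) (z of lid_knob in the frame of box_center between 0.0455 and 0.0498 m and horizontal distance between lid_knob and box_center below 0.0075 m and angle between lid_knob's own z axis and vertical below 0.06 rad and (angle between the x axis of lid_knob and the x axis of box_center, either way round below 0.15 rad or angle between the x axis of lid_knob and the y axis of box_center, either way round below 0.15 rad) and value of joint pad between 0.004 and 0.012 m and y of box_center in the frame of block_face above -0.041 m and contact force between box and jaw above 1.5 N and value of joint trigger above 0.13 rad and contact force between the fingers and trigger above 1 N and contact force between the fingers and lid below 0.2 N and contact force between the fingers and box below 0.2 N and linear speed of box below 0.01 m/s); the arm keeps its last pose, push and grip.
It fails at once if the box is being crushed: pad pushed in more than 14.5 mm (value of joint pad above 0.0145 m).
It fails at once if the robot pushes the jaw itself (over 3 N) instead of pumping (contact force between any of the fingers, the arm and jaw above 3 N).
It fails at once if a bystander is moved more than 30 mm (distance of any of glue, driver, tape, offcut, copper_board, rivet_pot from where it was at the start of the episode above 0.03 m).
It also fails if it takes over 58 s, if anything falls off the work surface, if the arm or the gripper's body presses on something with over 40 N, if the wrist force passes 120 N, or if a joint passes its speed limit or range.

## Working session

There is one attempt and no reset: what is moved stays moved. The work goes in short steps, Python scripts to look and compute and a tool call to move; the robot and the scene stay as the last step left them, time stands still between calls to the robot, and variables do not carry over. Pictures are saved under pics/ and viewed, at most 10 in all, crops included, and the job is handed in when it is done.

Besides the shell and the picture viewer there is one more tool, called after "Request:" by a JSON object that holds its "method" and its "body". apply_moves: Moves the arm, as the interface text tells. Its arguments: {"type":"object","properties":{"moves":{"type":"array","items":{"type":"array","items":{"type":"array","items":{"type":"number"}}}}},"required":["moves"]}

```bash
mkdir -p pics; ls; cat > h.py <<'E'
import numpy as np, cv2, pickle
from bench import telemetry, snapshot, ticket, robot
def snap(n,f):
    s=snapshot(n); cv2.imwrite(f'pics/{f}.png',cv2.cvtColor(s['image'],cv2.COLOR_RGB2BGR)); pickle.dump(s,open(f'pics/{f}.pkl','wb')); return s
def load(f): return pickle.load(open(f'pics/{f}.pkl','rb'))
def ray(s,u,v):
    f=s['image'].shape[0]/2/np.tan(np.radians(s['fovy'])/2)
    d=np.array([u-s['cx'],v-s['cy']])
    if s.get('fish'):
        r=np.hypot(*d); th=r/f; c=np.r_[d/max(r,1e-9)*np.sin(th),np.cos(th)]
    else: c=np.r_[d/f,1]
    R=np.array(s['R']);return -R.T@np.array(s['t']), R.T@c
def onz(s,u,v,z):
    o,d=ray(s,u,v); return o+d*(z-o[2])/d[2]
E
python3 - <<'E'
from h import *
for n in('top','side','wrist'):
    s=snap(n,n+'0'); print(n,s['fovy'],s['cx'],s['cy'],-np.array(s['R']).T@s['t'],np.round(s['R'],3).tolist())
a=[cv2.imread(f'pics/{n}0.png') for n in('top','side')]
print(telemetry.get_obs())
E
```

```text
pics
top 49.143134581318996 282.5514233126799 213.71298975019837 [ 0.4141831  -0.01806383  1.41941268] [[0.028, -1.0, 0.001], [-0.991, -0.028, -0.13], [0.13, 0.003, -0.991]]
side 47.259871566459765 287.6741313636595 211.65224078665503 [-0.19327788  0.81691496  0.86031693] [[-0.705, -0.709, 0.019], [-0.402, 0.376, -0.835], [0.585, -0.596, -0.55]]
wrist 65.70646984690485 277.97067876249497 211.73774132017866 [ 0.30555922 -0.46386092  0.38407185] [[0.427, -0.904, -0.002], [-0.872, -0.412, 0.265], [-0.24, -0.112, -0.964]]
{'time': 0.15, 'joint_positions': array([-1.23308410e+00,  8.78068070e-02,  1.37188325e+00, -3.41597561e-05,
        1.68360565e+00, -1.03068426e-01]), 'qvel': array([-0.001109  , -0.00272707, -0.00291696, -0.00063081,  0.00126929,
       -0.00030418]), 'joint_torque': array([ 1.46089544e-03, -3.40646446e+01, -3.02794755e+01,  7.18055572e-02,
        3.04636010e-02, -1.15492080e-04]), 'tool_pos': array([ 0.23463542, -0.49735158,  0.40377307]), 'ee_rot': array([-3.13989514e+00, -1.41451423e-04,  4.40776716e-01]), 'wrist_force': array([0.60640383, 0.60347829, 0.05860983]), 'wrist_torque': array([0.01091789, 0.00335354, 0.03292879]), 'finger_force': 0.0, 'width': 0.09391587689909646}
```

View pics/top0.png

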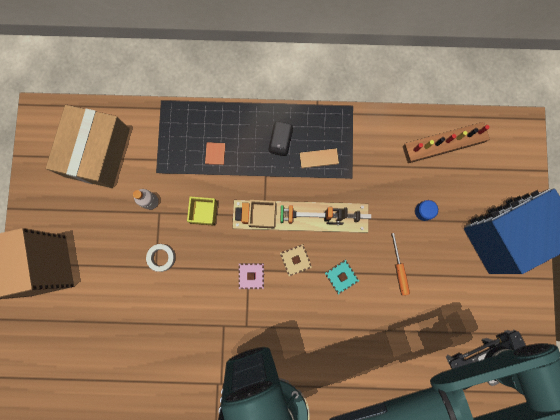

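View pics/side0.png

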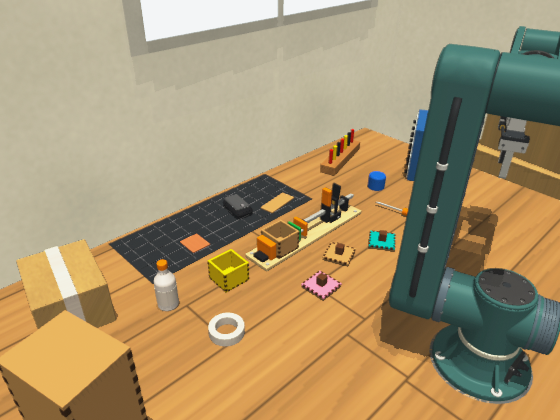

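The top view shows the box at about (263,214), the MDF lid at (296,260), the clamp's block near (240,212) and the trigger/handle near (335-357,215). I'll enlarge that area.

```bash
python3 - <<'E'
from h import *
a=cv2.imread('pics/top0.png')[190:290,225:385]
cv2.imwrite('pics/crop1.png',cv2.resize(a,(800,500),interpolation=cv2.INTER_CUBIC))
s=load('top0')
for n,u,v,z in(('lid',296,260,.038),('box',263,214,.072),('boardL',234,216,.012),('boardR',368,217,.012)): print(n,onz(s,u,v,z))
E
```

```text
lid [ 0.45698975 -0.05876615  0.038     ]
box [0.5886073 0.0431372 0.072    ]
boardL [0.58760852 0.13517193 0.012     ]
boardR [ 0.59623331 -0.27859564  0.012     ]
```

View pics/crop1.png

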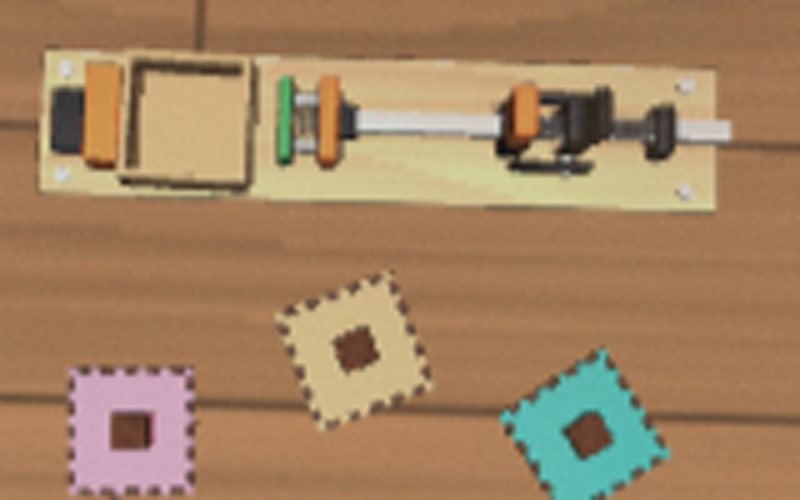

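```bash
python3 - <<'E'
from h import *
s=load('top0')
P=lambda L,z:np.array([onz(s,(U+.5)/5-.5+225,(V+.5)/5-.5+190,z)[:2] for U,V in L])
def rep(n,p):
    e=[p[(i+1)%4]-p[i] for i in range(4)]
    print(n,p.mean(0).round(4),'yaw',[round(np.degrees(np.arctan2(x[1],x[0])),1) for x in e],'len',[round(np.hypot(*x)*1e3,1) for x in e])
rep('lid',P([(277,318),(391,272),(432,387),(327,430)],.012))
rep('knob',P([(331,342),(366,325),(381,355),(347,371)],.038))
rep('box',P([(128,52),(256,62),(248,190),(120,182)],.072))
rep('board',P([(44,50),(717,70),(715,211),(38,192)],.012))
print('trigger top outer',P([(611,88),(611,142)],.125),'handle',P([(512,85),(512,137)],.125))
E
```

```text
lid [ 0.4581 -0.0594] yaw [np.float64(-66.5), np.float64(-159.1), np.float64(113.7), np.float64(25.8)] len [np.float64(75.3), np.float64(74.2), np.float64(69.1), np.float64(74.4)]
knob [ 0.4592 -0.0583] yaw [np.float64(-62.6), np.float64(-151.9), np.float64(116.7), np.float64(30.5)] len [np.float64(23.3), np.float64(20.0), np.float64(22.5), np.float64(19.7)]
box [0.589  0.0455] yaw [np.float64(-92.9), np.float64(178.2), np.float64(88.0), np.float64(-1.3)] len [np.float64(76.3), np.float64(76.5), np.float64(75.6), np.float64(77.7)]
board [ 0.5944 -0.0694] yaw [np.float64(-90.1), np.float64(179.4), np.float64(90.0), np.float64(0.0)] len [np.float64(417.6), np.float64(87.8), np.float64(416.7), np.float64(88.5)]
trigger top outer [[ 0.60803884 -0.19719205]
 [ 0.57704718 -0.19750195]] handle [[ 0.60816499 -0.14078455]
 [ 0.5783138  -0.14125065]]
```

Request:
{"method": "apply_moves", "body": {"moves": [[[7.8,-6,0,0,0],[7.8,-6,0,0,0],[7.8,-6,0,0,0],[7.8,-6,0,0,0],[7.8,-6,0,0,0],[7.8,-6,1,0,0],[7.8,-6,2,0,0],[7.8,-6,2,0,0],[7.8,-6,2,0,0],[7.8,-6,2,0,0]]]}}

```text
time: 1.4
tool_pos: [0.4594, -0.0593, 0.3039]
ee_rot: [-3.141, 0.002, 0.443]
wrist_force: [-0.3, -0.0, -1.1]
width: 0.0937
finger_force: 0.0
```

```bash
sed -i "s/s=snapshot(n);/s=snapshot(n); s['fish']=(n=='wrist');/" h.py; python3 - <<'E'
from h import *
s=snap('wrist','w1'); o=telemetry.get_obs(); print(o['time'],o['tool_pos'],o['ee_rot'],o['width'])
E
```

```text
1.45 [ 0.45948279 -0.06021881  0.30510306] [3.14061518e+00 5.14804624e-04 4.41133674e-01] 0.09434259920013076
```

View pics/w1.png

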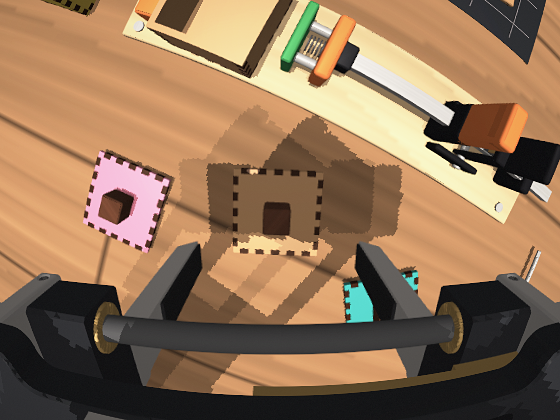

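The wrist view shows the lid straight below, with corners near (234,169), (323,170), (321,255) and (234,250). The knob top is around (277,219), and the fingers sit either side of it.

```bash
python3 - <<'E'
from h import *
s=load('w1')
def rep(n,L,z):
    p=np.array([onz(s,u,v,z)[:2] for u,v in L]); e=[p[(i+1)%4]-p[i] for i in range(4)]
    print(n,p.mean(0).round(4),[round(np.degrees(np.arctan2(x[1],x[0])),1) for x in e],[round(np.hypot(*x)*1e3,1) for x in e])
rep('lid',[(234,169),(323,170),(321,255),(234,250)],.012)
rep('knobtop',[(263,204),(290,203),(291,235),(264,235)],.038)
rep('board',[(122,36),(505,223),(505,223),(122,36)],.012)
for u,v in[(246,76)]: print('box corner',onz(s,u,v,.012),)
E
```

```text
lid [ 0.4614 -0.0584] [np.float64(-65.2), np.float64(-153.8), np.float64(111.8), np.float64(23.3)] [np.float64(75.5), np.float64(77.7), np.float64(79.4), np.float64(73.7)]
knobtop [ 0.4624 -0.057 ] [np.float64(-62.4), np.float64(-152.3), np.float64(115.4), np.float64(26.5)] [np.float64(21.1), np.float64(26.5), np.float64(21.7), np.float64(25.7)]
board [ 0.5517 -0.0708] [np.float64(-89.4), np.float64(0.0), np.float64(90.6), np.float64(0.0)] [np.float64(418.2), np.float64(0.0), np.float64(418.2), np.float64(0.0)]
box corner [0.55553365 0.01555445 0.012     ]
```

Request:
{"method": "apply_moves", "body": {"moves": [[[0.04,0,0.9,0,0.3],[0.04,0,1.6,0,0.4],[0.04,0,1.76,0,0.4],[0.04,0,1.76,0,1],[0.04,0,1.76,0,1],[0.04,0,1.76,0,1],[0.04,0,1.76,0,1]]]}}

```text
time: 2.33
tool_pos: [0.4615, -0.0589, 0.2175]
ee_rot: [3.14, -0.001, 0.441]
wrist_force: [-0.1, -0.1, -0.7]
width: 0.0271
finger_force: 0.0
```

Request:
{"method": "apply_moves", "body": {"moves": [[[0,0,0,0,1],[0,0,0,0,1],[0,0,0,0,1]]]}}

```text
time: 2.7
tool_pos: [0.4613, -0.0587, 0.2172]
ee_rot: [3.142, -0.001, 0.441]
wrist_force: [-1.5, 0.9, 4.4]
width: 0.0217
finger_force: 29.9
```

Request:
{"method": "apply_moves", "body": {"moves": [[[0,0,-0.8,0,1],[0,0,-2,0,1],[0.4,-0.5,-2.4,0,1],[1.0,-1.2,-2.4,1,1],[1.4,-1.64,-2.4,2,1],[1.4,-1.64,-2.4,2.5,1],[1.4,-1.64,-2.4,2.5,1],[1.4,-1.64,-2.4,2.5,1]]]}}

```text
time: 3.7
tool_pos: [0.4895, 0.0449, 0.3362]
ee_rot: [3.141, 0.001, 0.005]
wrist_force: [0.3, -0.1, -0.9]
width: 0.0222
finger_force: 29.9
```

```bash
python3 - <<'E'
from h import *
s=snap('wrist','w2'); o=telemetry.get_obs(); print(o['time'],o['tool_pos'],o['ee_rot'],o['width'])
E
```

```text
3.75 [0.48944678 0.0447911  0.33628361] [3.14128923e+00 5.29716648e-04 4.75771809e-03] 0.02182563749524792
```

View pics/w2.png

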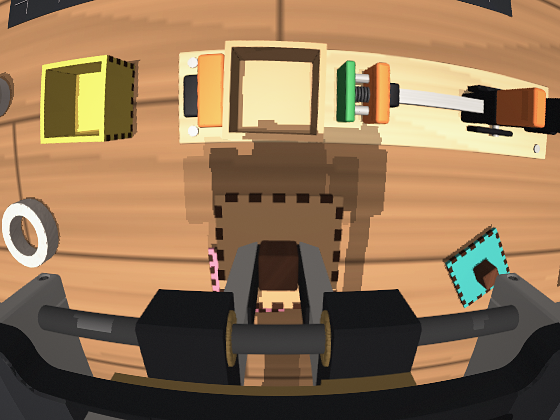

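The box rim shows at about (227,42), (326,44), (325,134) and (224,139). The held lid's far edge runs from (216,197) to (343,197), square to the box, and the clamp parts are visible to the right.

```bash
python3 - <<'E'
from h import *
s=load('w2')
def rep(n,L,z):
    p=np.array([onz(s,u,v,z)[:2] for u,v in L]); e=[p[(i+1)%4]-p[i] for i in range(4)]
    print(n,p.mean(0).round(4),p.round(4).tolist(),[round(np.degrees(np.arctan2(x[1],x[0])),1) for x in e],[round(np.hypot(*x)*1e3,1) for x in e])
rep('rim',[(227,42),(326,44),(325,134),(224,139)],.072)
rep('mouth',[(232,48),(319,50),(316,133),(231,133)],.072)
rep('lid far edge',[(216,197),(343,197)]*2,.336-.2172+.012)
g=cv2.cvtColor(s['image'],cv2.COLOR_RGB2GRAY)
cv2.imwrite('pics/c2.png',cv2.resize(s['image'][20:160,180:400,::-1],(792,504),interpolation=cv2.INTER_CUBIC))
E
```

```text
rim [0.5951 0.0477] [[0.6318, 0.0842], [0.6305, 0.0102], [0.5611, 0.0103], [0.5569, 0.0862]] [np.float64(-91.0), np.float64(179.8), np.float64(93.1), np.float64(-1.6)] [np.float64(74.0), np.float64(69.5), np.float64(76.0), np.float64(74.9)]
mouth [0.5938 0.0484] [[0.6268, 0.0803], [0.6254, 0.0155], [0.5616, 0.0172], [0.5614, 0.0808]] [np.float64(-91.2), np.float64(178.5), np.float64(90.2), np.float64(-0.5)] [np.float64(64.8), np.float64(63.8), np.float64(63.7), np.float64(65.4)]
lid far edge [0.5256 0.0445] [[0.5254, 0.0822], [0.5258, 0.0069], [0.5254, 0.0822], [0.5258, 0.0069]] [np.float64(-89.7), np.float64(90.3), np.float64(-89.7), np.float64(90.3)] [np.float64(75.3), np.float64(75.3), np.float64(75.3), np.float64(75.3)]
```

View pics/c2.png

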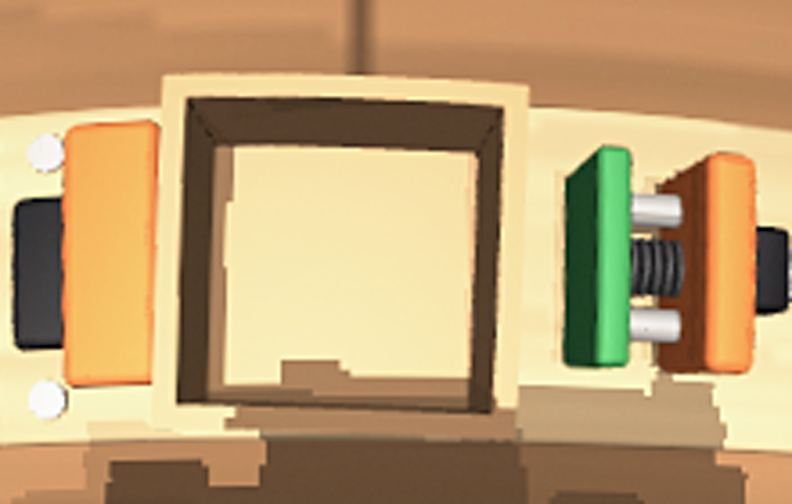

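```bash
python3 - <<'E'
from h import *
s=load('w2')
def rep(n,L,z):
    p=np.array([onz(s,(u+.5)/3.6-.5+180,(v+.5)/3.6+19.5,z)[:2] for u,v in L]); e=[p[(i+1)%len(p)]-p[i] for i in range(len(p))]
    print(n,p.mean(0).round(4),p.round(4).tolist(),[round(np.degrees(np.arctan2(x[1],x[0])),1) for x in e],[round(np.hypot(*x)*1e3,1) for x in e])
rep('mouth',[(188,98),(504,108),(491,412),(178,402)],.072)
rep('rim top',[(163,75),(529,86)],.072)
rep('block face top',[(158,122),(152,382)],.062)
rep('pad front top',[(602,146),(597,366)],.062)
rep('pad back top',[(631,149),(628,366)],.062)
rep('jaw front top',[(720,155),(706,370)],.066)
E
```

```text
mouth [0.5942 0.0487] [[0.6277, 0.0804], [0.6257, 0.015], [0.5608, 0.0171], [0.5627, 0.0823]] [np.float64(-91.7), np.float64(178.1), np.float64(88.3), np.float64(-1.7)] [np.float64(65.5), np.float64(65.0), np.float64(65.2), np.float64(65.0)]
rim top [0.632  0.0477] [[0.6331, 0.0858], [0.6309, 0.0097]] [np.float64(-91.7), np.float64(88.3)] [np.float64(76.1), np.float64(76.1)]
block face top [0.596  0.0889] [[0.6249, 0.0883], [0.567, 0.0895]] [np.float64(178.9), np.float64(-1.1)] [np.float64(57.9), np.float64(57.9)]
pad front top [ 0.5961 -0.0075] [[0.6207, -0.0078], [0.5714, -0.0072]] [np.float64(179.3), np.float64(-0.7)] [np.float64(49.3), np.float64(49.3)]
pad back top [ 0.5961 -0.0143] [[0.6205, -0.0144], [0.5717, -0.0142]] [np.float64(179.8), np.float64(-0.2)] [np.float64(48.8), np.float64(48.8)]
jaw front top [ 0.5959 -0.0323] [[0.6201, -0.0336], [0.5718, -0.031]] [np.float64(176.9), np.float64(-3.1)] [np.float64(48.4), np.float64(48.4)]
```

Request:
{"method": "apply_moves", "body": {"moves": [[[1.0,-0.07,0,0.18,1],[2.0,-0.07,0,0.18,1],[2.1,-0.07,0,0.18,1],[2.1,-0.07,0,0.18,1],[2.1,-0.07,0.5,0.18,1],[2.1,-0.07,0.8,0.18,1],[2.1,-0.07,0.95,0.18,1],[2.1,-0.07,1.0,0.18,1],[2.1,-0.07,1.05,0.18,1],[2.1,-0.07,1.05,0.18,1]]]}}

```text
time: 5.0
tool_pos: [0.5946, 0.0492, 0.2846]
ee_rot: [3.142, -0.001, -0.027]
wrist_force: [-1.1, 0.1, -0.0]
width: 0.0219
finger_force: 29.9
```

Request:
{"method": "apply_moves", "body": {"moves": [[[0,0,0.02,0,1],[0,0,0.04,0,1],[0,0,0.06,0,1],[0,0,0.06,0,1]]]}}

```text
time: 5.5
tool_pos: [0.5946, 0.0491, 0.2823]
ee_rot: [3.142, -0.001, -0.027]
wrist_force: [-2.2, 0.6, 6.0]
width: 0.0215
finger_force: 29.9
```

```bash
python3 - <<'E'
from h import *
s=snap('side','s1');cv2.imwrite('pics/c3.png',cv2.resize(s['image'][150:310,200:420,::-1],(792,576),interpolation=cv2.INTER_CUBIC))
E
```

```text
(no output)
```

View pics/c3.png

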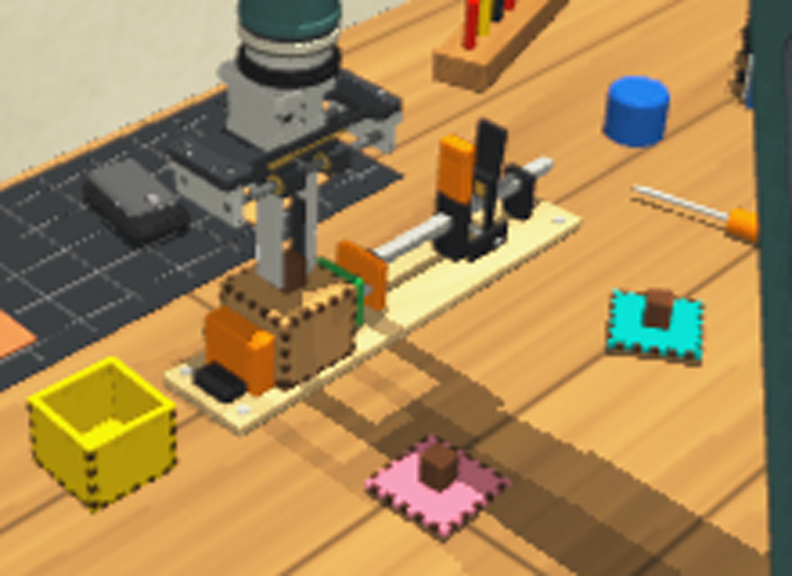

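The side view shows the lid sitting flat on the box rim at about (290,300) in the crop, with the fingers around the knob. The height (0.2823) matches the predicted seated height. Next I release and rise.

Request:
{"method": "apply_moves", "body": {"moves": [[[0,0,0,0,0.5],[0,0,0,0,0.5],[0,0,0,0,0.5],[0,0,-0.5,0,0.5],[0,0,-1.2,0,0.4],[-1.0,0,-1.6,0,0],[-1.5,1,-1.6,0,0],[-1.5,1.5,-1.6,0,0],[-1.5,1.5,-1.6,0,0]]]}}

```text
time: 6.68
tool_pos: [0.5172, -0.025, 0.3612]
ee_rot: [3.141, -0.0, -0.03]
wrist_force: [-0.7, 0.7, 0.7]
width: 0.0922
finger_force: 0.0
```

```bash
python3 - <<'E'
from h import *
s=snap('wrist','w3'); o=telemetry.get_obs(); print(o['time'],o['tool_pos'],o['ee_rot'],o['width'])
E
```

```text
6.725 [ 0.51743373 -0.0242039   0.36107781] [-3.14110150e+00 -7.43666267e-05 -2.84821461e-02] 0.09349770050267571
```

View pics/w3.png

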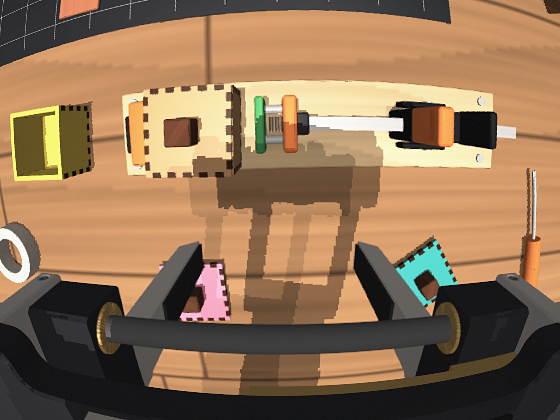

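The lid is seated squarely on the box, with its knob at (181,131). The handle's outer top edge is at about (443,108)-(443,146), and the trigger's top far edge at about (497,113)-(496,148).

```bash
python3 - <<'E'
from h import *
s=load('w3')
for n,u,v,z in[('h',443,108,.125),('h',443,146,.125),('t',497,113,.125),('t',496,148,.125),('box edge',146,131,.077),('lidR',230,130,.077),('knob',181,119,.103),('knob',181,146,.103)]: print(n,onz(s,u,v,z).round(4))
E
```

```text
h [ 0.6096 -0.1456  0.125 ]
h [ 0.5819 -0.1461  0.125 ]
t [ 0.6102 -0.1967  0.125 ]
t [ 0.5826 -0.1968  0.125 ]
box edge [0.5974 0.0854 0.077 ]
lidR [0.5927 0.0121 0.077 ]
knob [0.6038 0.0452 0.103 ]
knob [0.5834 0.0464 0.103 ]
```

Request:
{"method": "apply_moves", "body": {"moves": [[[0.8,1.3,0,0,0],[1.65,2.5,0,0,0],[1.65,2.68,0,0,0],[1.65,2.68,0.6,0,0],[1.65,2.68,1.2,0,0],[1.65,2.68,1.5,0,0],[1.65,2.68,1.5,0,0]]]}}

```text
time: 7.6
tool_pos: [0.5964, -0.1591, 0.2846]
ee_rot: [-3.14, 0.003, -0.026]
wrist_force: [-1.2, -0.4, 0.2]
width: 0.0941
finger_force: 0.0
```

Request:
{"method": "apply_moves", "body": {"moves": [[[0,0,0,0,1],[0,0,0,0,1],[0,0,0,0,1],[0,0,0,0,1],[0,0,0,0,1],[0,0,0,0,1],[0,0,0,0,1],[0,0,0,0,1]]]}}

```text
time: 8.6
tool_pos: [0.5966, -0.1606, 0.288]
ee_rot: [3.138, -0.002, -0.027]
wrist_force: [-0.6, -3.4, 5.6]
width: 0.0379
finger_force: 30.3
```

```bash
python3 - <<'E'
from h import *
a=[snap('wrist','w4')['image'],snap('side','s4')['image'][120:330,200:480]]
b=cv2.resize(a[1],(800-560,int(210*240/280)))
c=np.zeros((420,800,3),np.uint8);c[:,:560]=a[0];c[:b.shape[0],560:]=b
cv2.imwrite('pics/c4.png',c[:,:,::-1])
E
```

```text
(no output)
```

View pics/c4.png

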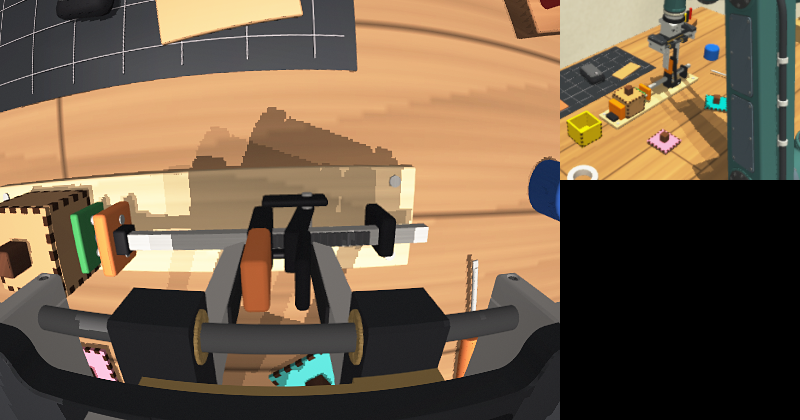

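The wrist view shows the fingers at (225,270) and (335,270) holding the trigger fully squeezed against the handle. The green pad is at about (85,235) and the jaw head at (110,240), still clear of the box. I'll measure pad and jaw numerically.

```bash
cat >> h.py <<'E'
def proj(s,X):
    c=np.array(s['R'])@X+np.array(s['t']); f=s['image'].shape[0]/2/np.tan(np.radians(s['fovy'])/2)
    if s.get('fish'):
        r=np.hypot(c[0],c[1]); k=np.arctan2(r,c[2])*f/max(r,1e-9)
    else: k=f/c[2]
    return s['cx']+k*c[0],s['cy']+k*c[1]
def line(s,x,z,y0=-.06,y1=.06,n=121):
    out=''
    for y in np.linspace(y0,y1,n):
        u,v=proj(s,np.array([x,y,z])); u,v=int(round(u)),int(round(v))
        if not(0<=u<560 and 0<=v<420): out+='x';continue
        h,S,V=cv2.cvtColor(s['image'][v:v+1,u:u+1],cv2.COLOR_RGB2HSV)[0,0]
        out+='g' if 40<h<90 and S>100 else 'O' if h<14 and S>170 and V>90 else 'k' if V<70 else '.' if S<60 else '-'
    return out
E
cat > m.py <<'E'
from h import *
import sys
w=snap('wrist',sys.argv[1]+'w');t=snap('top',sys.argv[1]+'t')
for s in(w,t):
    for x in(.59,.6):
        for z in(.062,.066): print(x,z,line(s,x,z))
E
python3 m.py a
```

```text
0.59 0.062 ....OOOOOkkkkkkkkkkkk-OOOOO--------O-..-ggggggggggggggggggg----------------------kkkkk-------------------------------kkkk
0.59 0.066 ...-OOOO.k..OOOOOOOOOOOO----------...ggggggggggggggggggg----------------------kkkkk-----------------------------kkkkkkkkk
0.6 0.062 .........kkkkkkkkkkkkOOOOOO------------gggggggggggggggggggg---------------------kkkkk------------------------------------
0.6 0.066 .......kkkkkkkkkkk-OOOOOO-----------gggggggggggggggggggg----------------------kkkk---------------------------------------
0.59 0.062 .............kkkkkk...OOO-----------------------.---gggggg------------------------------------------kkk------------------
0.59 0.066 .............kkkkkk...OOO------------...------...---gggggg-----------------------------------------kkk-------------------
0.6 0.062 ......................OOO---------...............---gggggg---------------------------------------------------------------
0.6 0.066 --------------........OOO---------...............---gggggg---------------------------------------------------------------
```

Request:
{"method": "apply_moves", "body": {"moves": [[[0,0,0,0,0.12],[0,0,0,0,0.12],[0,0,0,0,0.12],[0,0,0,0,0.12],[0,0,0,0,0.12]]]}}

```text
time: 9.43
tool_pos: [0.5961, -0.1594, 0.2852]
ee_rot: [-3.14, 0.002, -0.027]
wrist_force: [0.6, -0.4, -0.1]
width: 0.0819
finger_force: 0.0
```

Request:
{"method": "apply_moves", "body": {"moves": [[[0,0,0,0,0.12],[0,0,0,0,0.12],[0,0,0,0,1],[0,0,0,0,1],[0,0,0,0,1],[0,0,0,0,1],[0,0,0,0,1],[0,0,0,0,1],[0,0,0,0,1]]]}}

```text
time: 10.55
tool_pos: [0.5961, -0.1607, 0.2866]
ee_rot: [3.139, 0.0, -0.027]
wrist_force: [-2.7, -4.6, 3.7]
width: 0.0377
finger_force: 30.2
```

```bash
sed -i "s/h<14 and S>170 and V>90/h<20 and S>185 and V>90/" h.py; python3 m.py b; python3 -c "
from h import *
for x in(.59,.6): print(line(load('aw'),x,.066))
s=load('bw')
for y in(-.03,-.02,-.01,.0,.005,.03):
  u,v=proj(s,np.array([.596,y,.066])); print(y,cv2.cvtColor(s['image'],cv2.COLOR_RGB2HSV)[int(v),int(u)],int(u),int(v))"
```

```text
0.59 0.062 ........-OO-O-kkkkkkkkkkkk-OOO------------..gggggggggggggggggggg-----------------kkkkkk--k---------------------------kkkk
0.59 0.066 ......--OOO--.k.kk-----O--O-------------..ggggggggggggggggggg-----------------kkkk-------------------------------kkkkkkkk
0.6 0.062 ..............kkkkkkkkkkkk-O---------------ggggggggggggggggggggg----------------kkkkkk-----------------------------------
0.6 0.066 ............kkkkkkkkkkkkO-O-------------ggggggggggggggggggggg-----------------kkk----k-----------------------------------
0.59 0.062 ...................kkkkkk...------------...------------ggggggggg------------------------------------kkk------------------
0.59 0.066 ...................kkkkkk...------------...------------ggggggggg-----------------------------------kkk-------------------
0.6 0.062 .............------......---------------............---ggggggggg---------------------------------------------------------
0.6 0.066 -------------------......---------------............---ggggggggg---------------------------------------------------------
...-OO--.k..------OO-O------------...ggggggggggggggggggg----------------------kkkkk-----------------------------kkkkkkkkk
.......kkkkkkkkkkk-OO---------------gggggggggggggggggggg----------------------kkkk---------------------------------------
-0.03 [ 14 167 247] 100 246
-0.02 [ 71 186  63] 90 246
-0.01 [ 66 143  66] 79 246
0.0 [  9 133  88] 69 246
0.005 [ 14 122  88] 65 245
0.03 [ 20 104 251] 42 245
```

Request:
{"method": "apply_moves", "body": {"moves": [[[0,0,0,0,0.12],[0,0,0,0,0.12],[0,0,0,0,0.12],[0,0,0,0,0.12],[0,0,0,0,0.12],[0,0,0,0,0.12],[0,0,0,0,0.12]]]}}

```text
time: 11.52
tool_pos: [0.5963, -0.1597, 0.2859]
ee_rot: [-3.141, 0.001, -0.027]
wrist_force: [0.0, 0.5, -0.1]
width: 0.0826
finger_force: 0.0
```

Request:
{"method": "apply_moves", "body": {"moves": [[[0,0,0,0,1],[0,0,0,0,1],[0,0,0,0,1],[0,0,0,0,1],[0,0,0,0,1],[0,0,0,0,1],[0,0,0,0,1]]]}}

```text
time: 12.4
tool_pos: [0.5962, -0.1607, 0.2866]
ee_rot: [3.139, 0.0, -0.027]
wrist_force: [-3.3, -4.6, 2.2]
width: 0.0378
finger_force: 30.2
```

Request:
{"method": "apply_moves", "body": {"moves": [[[0,0,0,0,0.12],[0,0,0,0,0.12],[0,0,0,0,0.12],[0,0,0,0,0.12],[0,0,0,0,0.12],[0,0,0,0,0.12],[0,0,0,0,0.12]]]}}

```text
time: 13.28
tool_pos: [0.5963, -0.1597, 0.2859]
ee_rot: [-3.141, 0.001, -0.027]
wrist_force: [0.2, -0.1, -0.1]
width: 0.0825
finger_force: 0.0
```

Request:
{"method": "apply_moves", "body": {"moves": [[[0,0,0,0,1],[0,0,0,0,1],[0,0,0,0,1],[0,0,0,0,1],[0,0,0,0,1],[0,0,0,0,1],[0,0,0,0,1]]]}}

```text
time: 14.15
tool_pos: [0.5962, -0.1608, 0.2866]
ee_rot: [3.138, 0.0, -0.027]
wrist_force: [-3.1, -5.1, 0.8]
width: 0.0382
finger_force: 30.2
```

```bash
python3 m.py d
```

```text
0.59 0.062 ................OOO-...kkkkkkkkkkkk-O----------------gggggggggggggggggg-----------kkkkk--kk--------------------------kkkk
0.59 0.066 ..............-OO-.......-------OOOOO------------gggggggggggggggggg-----------kkkkk------------------------------kkkkkkkk
0.6 0.062 ........................kkkkkkkkkkkkO---------------ggggggggggggggggggg----------kkkkk-----------------------------------
0.6 0.066 .....................kkkkkkkkkkkk-OOO-------------ggggggggggggggggg-----------kkkkk--------------------------------------
0.59 0.062 ............................kkkkkk...---------------......------gggggg------------------------------kkk------------------
0.59 0.066 ............................kkkkkk...---------------......------gggggg-----------------------------kkk-------------------
0.6 0.062 .............---------------...kkk...------------------......---gggggg---------------------------------------------------
0.6 0.066 ----------------------------...kkk...------------------......---gggggg---------------------------------------------------
```

Request:
{"method": "apply_moves", "body": {"moves": [[[0,0,0,0,0.12],[0,0,0,0,0.12],[0,0,0,0,0.12],[0,0,0,0,0.12],[0,0,0,0,0.12],[0,0,0,0,0.12],[0,0,0,0,0.12]]]}}

```text
time: 15.12
tool_pos: [0.5963, -0.1597, 0.2859]
ee_rot: [-3.141, 0.0, -0.027]
wrist_force: [0.6, 0.4, 0.2]
width: 0.0827
finger_force: 0.0
```

Request:
{"method": "apply_moves", "body": {"moves": [[[0,0,0,0,1],[0,0,0,0,1],[0,0,0,0,1],[0,0,0,0,1],[0,0,0,0,1],[0,0,0,0,1],[0,0,0,0,1]]]}}

```text
time: 16.0
tool_pos: [0.5962, -0.1608, 0.2866]
ee_rot: [3.138, 0.0, -0.027]
wrist_force: [-2.1, -5.8, 2.7]
width: 0.038
finger_force: 30.3
```

```bash
python3 m.py e; python3 - <<'E'
from h import *
L=[cv2.resize(load(k+'w')['image'][150:290,0:150],(400,373),interpolation=cv2.INTER_CUBIC) for k in'de']
cv2.imwrite('pics/c5.png',np.hstack(L)[:,:,::-1])
E
```

```text
0.59 0.062 ....................k........kkkkkkkkkkk-OO--------------gggggggggggggg-----------kkkkk--kk--------------------------kkkk
0.59 0.066 ..................-k.........--------OOO--------------gggggggggggggg----------kkkkk------------------------------kkkkkkkk
0.6 0.062 ............................kkkkkkkkkkkkkOOO-------------gggggggggggggg----------kkkkkk----------------------------------
0.6 0.066 .........................kkkkkkkkkkkk-OOO--------------gggggggggggg-----------kkkkk---k----------------------------------
0.59 0.062 ...............................kkkkkkkkk---------------...------gggggg------------------------------kkk------------------
0.59 0.066 ...............................kkkkkkkkk---------------...------gggggg-----------------------------kkk-------------------
0.6 0.062 .............------------------kkkkkkkkk---------------......---gggggg------------------------------kkk------------------
0.6 0.066 -------------------------------kkkkkkkkk---------------......---gggggg---------------------------------------------------
```

View pics/c5.png

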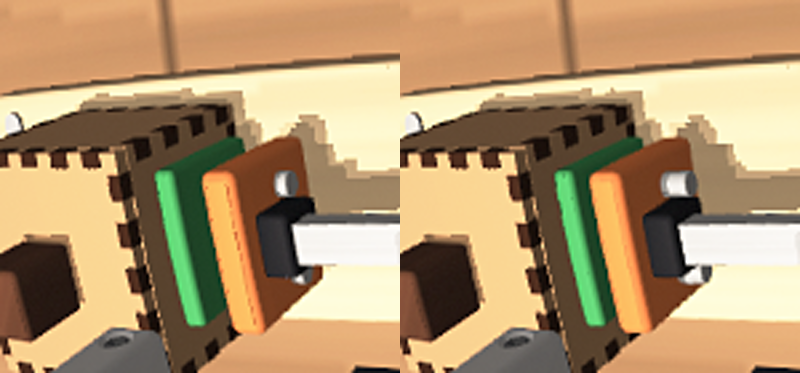

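The pad and lid didn't move between the last two squeezes, while the jaw advanced 5 mm. So the box is home and the pad is compressing. I'll work out the pad-to-jaw gap from the crop's edge pixels.

```bash
python3 - <<'E'
from h import *
k=400/150
def at(s,U,V,z): return onz(s,(U+.5)/k-.5,(V+.5)/k-.5+150,z).round(4)[:2]
for n,pf,pb,j in(('d',[(157,173),(190,325)],[(172,166),(206,322)],[(206,175),(238,332)]),('e',[(157,173),(188,325)],[(172,166),(205,322)],[(191,175),(222,330)])):
    s=load(n+'w'); F=[at(s,*p,.062) for p in pf]; B=[at(s,*p,.062) for p in pb]; J=[at(s,*p,.066) for p in j]
    print(n,'pad front',F,'pad back',B,'jaw front',J,'gap',np.mean(B,0)[1]-np.mean(J,0)[1],np.mean(F,0)[1]-.008-np.mean(J,0)[1])
# state b vs d,e: shift of jaw/pad by template matching in the wrist view (same pose)
b=load('bw');print(b['t'],load('ew')['t'])
E
```

```text
d pad front [array([0.6205, 0.0085]), array([0.5721, 0.0087])] pad back [array([0.6224, 0.0021]), array([0.5734, 0.0019])] jaw front [array([ 0.6205, -0.0132]), array([ 0.5727, -0.0127])] gap 0.01495 0.01355
e pad front [array([0.6205, 0.0084]), array([0.572 , 0.0095])] pad back [array([0.6224, 0.002 ]), array([0.5734, 0.0022])] jaw front [array([ 0.6206, -0.0077]), array([ 0.573 , -0.0069])] gap 0.0094 0.00825
[-0.14533517  0.58347062  0.43689693] [-0.14539326  0.58353038  0.43684344]
```

```bash
python3 - <<'E'
from h import *
o=telemetry.get_obs();print(o['time'],o['width'],o['finger_force']);print(ticket.close_job())
E
```

```text
16.1 0.03759554467919722 30.313313947990537
the job is handed in; nothing more can be done
None
```

I seated the lid and let it go, then squeezed the trigger five times until the box was pressed against the block with the pad pushed in about 7 mm; I handed in at 16.1 s with the trigger still held squeezed, and no verdict came back.

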